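Load a tea tin into the spring-pusher rack

TASK

Load the oblong tea tin from the caddy tray into the spring-pusher rack as its third tin: press the row back against its spring and slip the new tin down behind the front lip, so that it stands flat on the rack floor, square in line with the other two and held by the spring against the lip. Keep the tin upright all the way, keep the two tins already there in the rack, and leave everything else where it stands.

Things in the scene. Friction and masses are not known exactly. Their poses are not given: they have to be found in the camera images.
- tin_center (a point): Centre of the oblong tea tin to load, 38 mm above its underside: plain metal, slip lid, paper band, 34 mm thick (own x), 56 mm wide (own y), 76 mm tall, flat upright sides, the same either way round, about 90 g. It stands upright in the caddy, in any of the three places of the row, a round canister 4 to 7 mm off on one or both of its narrow sides, too close for a finger: there it can only be pinched across its 34 mm thickness.
- caddy: Low open walnut caddy tray, fixed: 76 mm (own x) by 210 mm (own y), rim 22 mm and inner floor 5 mm above the table. The oblong tin and two round canisters stand in it in a row along its y. Origin: centre of its underside.
- rack: Spring-pusher rack, a walnut channel 160 mm long (own x), 73 mm wide (own y), fixed. Origin: centre of its underside. Front with steel lip at -x, towards the robot; sprung paddle at +x behind the tins. Floor 8 mm above the table. 63 mm between the side fences, which are 5 mm thick, tops 22 mm above the table. Two tins stand in it, broad faces across the channel, filling it from lip to paddle.
- rack_lip (a point): Middle of the rack's front lip at its top edge, 24 mm above the table. The lip is 4 mm thick (its inner face 2 mm from this point) and spans the channel. Axes as the rack.
- rack_place (a point): Where the new tin's centre belongs: the first place in the rack, against the lip, 19 mm along +x from rack_lip, 46 mm above the table; axes as the rack, the tin's thickness along x. The row pressed fully back leaves a gap just 8 mm longer than a tin: no room for a finger in it, so the tin must go in held by its narrow sides, fingers above the fences.
- pusher (a joint): Travel of the rack's spring paddle along the rack's +x, in m: 0 at the start with two tins in the row, 0.034 with three, stop at 0.042. The spring presses the row towards the lip with about 5 N at 0, rising by 0.06 N per mm, and springs back at once when let go. Paddle 56 mm wide, its top 67 mm above the table.
- front_tin_center (a point): Centre of the front tin of the row in the rack, a loose tin like the one to load, 34 mm thick (own x), 56 mm wide (own y), 76 mm tall, flat upright sides, the same either way round; it stands on the rack floor against the lip, its top 84 mm above the table.
- back_tin_center (a point): Centre of the second tin of the row, between front tin and paddle; the same kind of tin.
- canister_a_center (a point): Centre of a loose round metal canister standing in the caddy, 60 mm diameter, 72 mm tall, 140 g; to be left alone.
- canister_b_center (a point): Centre of the other round canister in the caddy, the same size; to be left alone.
- gaiwan: White porcelain gaiwan with saucer and lid on the tray, 102 mm across, 86 mm high; origin at the centre of its underside; to be left alone.
- pitcher: Glass pitcher with handle on the tray, 74 mm across, 87 mm high; origin at the centre of its underside; to be left alone.
- cup_a: Celadon cup on the tray, 64 mm across, 44 mm high; origin at the centre of its underside; to be left alone.
- cup_b: Another such cup on the tray; to be left alone.
- cup_c: A third such cup, on the table before the tray, between rack and caddy; to be left alone. The table nearer to the robot than this cup, straight ahead 0.36 to 0.54 m from its base axis and 80 mm to either side, is clear.
- scoop: Bamboo half-tube tea scoop lying on the table at the left, 165 mm (own x) by 50 mm, 20 mm high; origin at the centre of its underside; to be left alone.
Things that resemble listed ones, but are neither listed nor needed, are in the scene too. What is meant by the caddy is not purple or red, and is the larger of those in its own colour.

How it is judged:
By the outcome, as a careful person would: the job done as asked, in the order asked, and still so for the second after the job is handed in, with the robot touching nothing.
It also fails if it takes over 58 s, if anything falls off the work surface, if the arm or the gripper's body presses on something with over 40 N, if the wrist force passes 120 N, or if a joint passes its speed limit or range.

ROBOT

A 6-joint arm with a two-finger parallel gripper is mounted at the origin on the work surface. World frame = base frame: x ahead of the robot, y to its left, z up, the work surface at z = 0. Lengths are in m, angles in degrees, forces in N, time in s.
With the tool pointing down it reaches from about 0.3 to 0.825 m from the base axis. Payload 5.4 kg.
Tool frame: the origin (TCP) lies midway between the tips of the shut fingers; the grasp point (between the pads) lies 19 mm behind it; z points along the fingers, y is the direction in which the jaws open and shut (so a half turn about z gives the same grasp; the last joint's range is limited). The gripper opens to 92 mm and grips with 3 to 60 N. Pads are 20 mm wide; open, the fingers measure 128 mm over their backs; the gripper's body (75 mm by 189 mm) begins 69 mm behind the grasp point.
Start: joints at [-12.038, 9.076, 91.501, -0, 79.423, -12.038], TCP at [0.575, -0, 0.215] pointing down, gripper open.
Joint ranges: [-166.64, 166.64], [-54.1, 131.32], [10.49, 154.53], [-73.88, 253.88], [9.74, 151.15], [-171.62, 171.62]. Speed limits (degrees/s): [147.25, 147.25, 180, 180, 180, 180].

INTERFACE

Orientations are given as a 3x3 rotation matrix whose columns are the frame's x, y, z axes.
In Python, from rig import manip gives the robot as it stands.
- The arm moves only by the shell command python3 -m pendant 'ROWS' [FORCE]. ROWS is JSON, a list of rows, each a list of 7 numbers: the finger opening in cm, from 0 to 9.19, then the shift along the tool's x, y, z in cm, then the turn, a rotation vector about the tool's x, y, z in rad. A call has 1 to 12 rows; each row shifts and turns the commanded pose from where the row before left it, along the tool's axes as they then stand; what a row does not reach is not made up. A row lasts 1/12 s, in which the tool goes at most 41.7 mm and 7.16 degrees, less where a joint would pass 70% of its speed; a pose out of reach is approached as far as the arm can. A call is refused whole if a number of a shift passes 4.17 or a number of a turn 0.125, either way. A call with a gripper value outside its range is refused whole. The fingers move at their own pace and stop on an object; FORCE is the grip in N (left out, the last holds). Time passes only in rows, so rows that do not move let the fingers close. It gives the time, the measured TCP pose, the force and the opening at its end, in the units of the state.
- manip.sense(): the state, without advancing time (a new reading comes with each control period).
- manip.capture(name): name is "scene" or "side" or "wrist"; returns (picture, depth): 480x640x3 uint8, red, green, blue; 480x640 float32, m along the optical axis (not along the pixel's ray), 0 where there is no reading.
- manip.calibration(name): a dict with "intrinsics" (3x3 intrinsics, pixels), "rvec" (rotation vector, rad) and "tvec" (3), from world to camera coordinates, as OpenCV has them; the wrist camera has in their place "hand_eye" (4x4, takes a point from camera to tool coordinates, whose origin is the TCP and whose axes are the flange's). Camera axes: x right, y down, z forward; pixel columns grow to the right and rows downward; lengths in m; the calibration is good to about 2 mm. The wrist camera is an equidistant fisheye: a pixel r from the principal point sees the ray r / f radians off the axis. A picture is of the moment at which its call begins: read the wrist's pose just before it. calibration takes no time and is no camera call.
- manip.finish_job(): hands the job in, once; it reports no verdict.
The state is a dict: "t": time; "qpos": joint angles; "joint_vel": joint speeds; "joint_torque": joint torques, N m; "tool_pos": TCP position; "ee_rot": TCP orientation; "ft_force": force on the tool from outside, world axes, zero at the start; "moment": the same for the moment, N m; "gripper_width": opening from 0.0 (shut) to 1.0 (fully open).
Only numpy, scipy, OpenCV 4.12 (cv2) and the standard library are available. Lean on these libraries where they do the work, as an engineer would, in place of code of your own. Each camera call takes 0.05 s, during which the arm holds its last target.

## Working session

There is one attempt and no reset: what is moved stays moved. The work goes in short steps, Python scripts to look and compute and a shell command to move; the robot and the scene stay as the last step left them, time stands still between calls to the robot, and variables do not carry over. Pictures are saved under pics/ and viewed, and the job is handed in when it is done.

```bash
ls; mkdir -p pics; python3 - <<'E'
from rig import manip
import cv2,numpy as np
np.set_printoptions(precision=4,suppress=True)
s=manip.sense();print(s)
for n in ["scene","side","wrist"]:
    p,d=manip.capture(n);cv2.imwrite(f"pics/{n}0.png",p[:,:,::-1]);np.savez(f"{n}0.npz",p=p,d=d)
    print(n,manip.calibration(n))
E
```

```text
pics
{'t': 0.0, 'qpos': array([-12.0376,   9.1126,  91.5717,  -0.0008,  79.4229, -12.0405]), 'joint_vel': array([ 0.1258,  0.0067,  0.0532, -0.144 , -0.0903, -0.0218]), 'joint_torque': array([  0.0005, -38.5571, -32.2104,   0.0701,   0.0378,  -0.0002]), 'tool_pos': array([0.5744, 0.0001, 0.2136]), 'ee_rot': array([[-0.0001,  1.    , -0.0018],
       [ 1.    ,  0.0001,  0.0004],
       [ 0.0004, -0.0018, -1.    ]]), 'ft_force': array([0.6861, 0.5341, 0.1844]), 'moment': array([ 0.0334,  0.01  , -0.0234]), 'gripper_width': 1.0015328399744023}
scene {'intrinsics': array([[491.2705,   0.    , 316.4747],
       [  0.    , 491.2705, 252.4204],
       [  0.    ,   0.    ,   1.    ]]), 'rvec': array([ 1.7272,  1.5607, -0.811 ]), 'tvec': array([-0.102 , -0.2501,  1.5071])}
side {'intrinsics': array([[603.4989,   0.    , 319.6869],
       [  0.    , 603.4989, 240.2647],
       [  0.    ,   0.    ,   1.    ]]), 'rvec': array([ 2.0379, -0.4811,  0.3026]), 'tvec': array([-0.4023,  0.2057,  1.349 ])}
wrist {'intrinsics': array([[371.6483,   0.    , 319.4153],
       [  0.    , 371.6483, 242.1295],
       [  0.    ,   0.    ,   1.    ]]), 'hand_eye': array([[ 0.0001, -0.964 , -0.2658,  0.0751],
       [ 1.    ,  0.0003, -0.0004,  0.0002],
       [ 0.0005, -0.2658,  0.964 , -0.1705],
       [ 0.    ,  0.    ,  0.    ,  1.    ]])}
```

View pics/scene0.png

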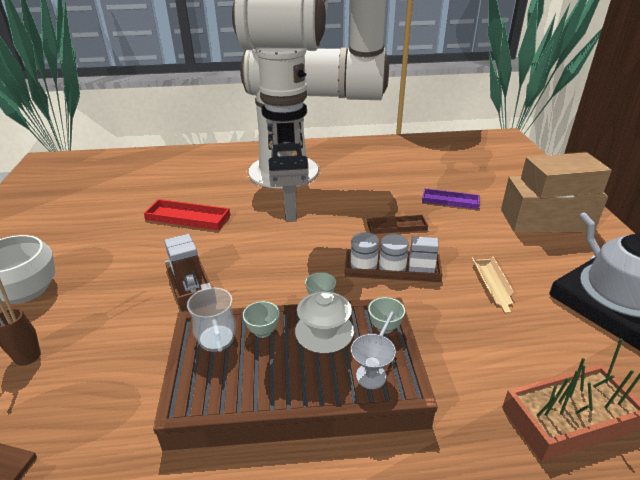

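View pics/side0.png

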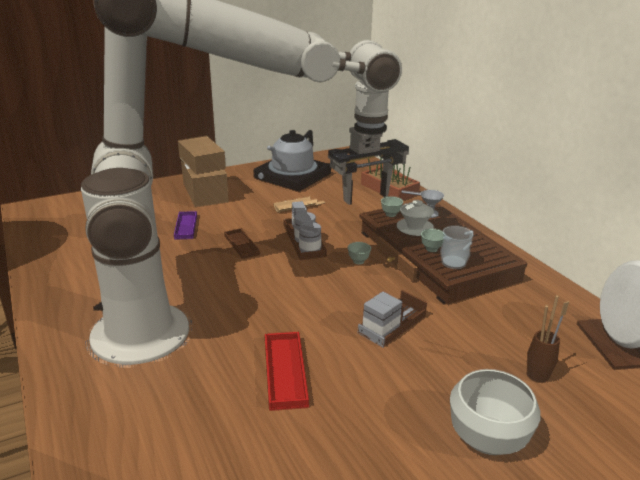

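View pics/wrist0.png

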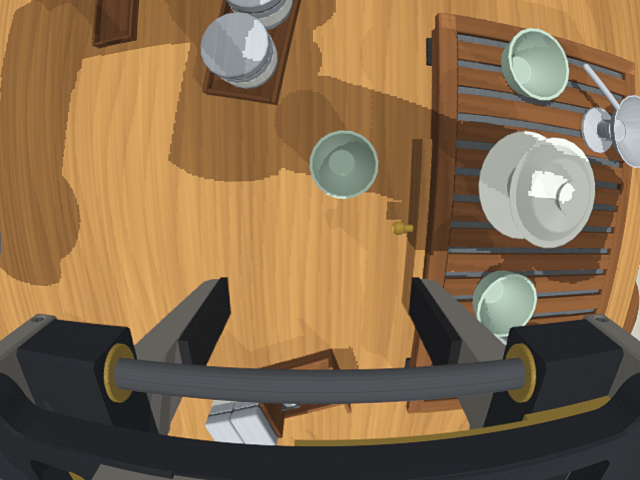

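```bash
cat > h.py <<'E'
import numpy as np,cv2
from rig import manip
np.set_printoptions(precision=4,suppress=True)
def cloud(name,d,pose=None):
    c=manip.calibration(name);K=c["intrinsics"]
    v,u=np.mgrid[0:480,0:640].astype(float)
    x=(u-K[0,2])/K[0,0];y=(v-K[1,2])/K[1,1]
    if name=="wrist":
        r=np.hypot(x,y);k=np.where(r>1e-9,np.tan(np.minimum(r,1.5))/np.maximum(r,1e-9),1);x=x*k;y=y*k
    P=np.stack([x*d,y*d,d],-1).reshape(-1,3).astype(float)
    if name=="wrist":
        H=c["hand_eye"];P=P@H[:3,:3].T+H[:3,3];P=P@pose["ee_rot"].T+pose["tool_pos"]
    else:
        R=cv2.Rodrigues(c["rvec"])[0];P=(P-c["tvec"])@R
    P[d.ravel()<=0]=np.nan
    return P.reshape(480,640,3)
def look(tag):
    s=manip.sense();p,d=manip.capture("wrist")
    cv2.imwrite(f"pics/{tag}.png",p[:,:,::-1]);P=cloud("wrist",d,s);np.savez(f"{tag}.npz",p=p,P=P)
    print("t",s["t"],s["tool_pos"]);return p,P
def rect(P,m):
    """min-area rect of xy of masked pts: centre,size,angle of long side"""
    q=P[m][:,:2];q=q[np.isfinite(q).all(1)]
    r=cv2.minAreaRect((q*1000).astype(np.float32));return len(q),r,np.median(q,0)
E
python3 - <<'E'
from h import *
import json
for n in ["scene","side"]:
    f=np.load(n+"0.npz");P=cloud(n,f["d"])
    for nm,(u0,u1,v0,v1) in {"scene":{"cadtops":(345,445,230,290),"racktops":(160,215,232,310)},"side":{"cadtops":(285,330,195,260),"racktops":(355,430,290,345)}}[n].items():
        Q=P[v0:v1,u0:u1].reshape(-1,3);z=Q[:,2]
        print(n,nm,np.histogram(z,bins=np.arange(-.005,.11,.005))[0])
        for lo,hi in ([(.074,.09)]):
            q=Q[(z>lo)&(z<hi)];print(len(q),np.median(z[(z>lo)&(z<hi)]),q.min(0),q.max(0))
    img=f["p"]
    if n=="scene":
        a=cv2.resize(img[225:295,335:450],None,fx=5,fy=5,interpolation=cv2.INTER_CUBIC);cv2.imwrite("pics/cropcad.png",a[:,:,::-1])
        a=cv2.resize(img[225:345,150:255],None,fx=5,fy=5,interpolation=cv2.INTER_CUBIC);cv2.imwrite("pics/croprack.png",a[:,:,::-1])
E
```

```text
scene cadtops [1355  863  280  270  344  363  157  150  150  164  152  155  164  147
  151  237  731  140    0    0    0    0]
964 0.07677738104127041 [0.4753 0.1323 0.074 ] [0.5536 0.3158 0.0828]
scene racktops [1112  603  231  117  109  209   84  109  119   95   60   53   52   72
   88   56   62  437   52    0    0    8]
560 0.0830458150253423 [ 0.4462 -0.2725  0.0743] [ 0.5278 -0.1998  0.0874]
side cadtops [760 494 171 162 197 127  50  32  57  45  53  43  50  42  61 161 316  56
   1   0   0   0]
432 0.0767007076785922 [0.4706 0.1307 0.074 ] [0.5483 0.322  0.0861]
side racktops [1094  647  269  168  213  245  111  125  135   98   72   79   75   88
   63   71   73  412   60    0    0    0]
559 0.0826987430759352 [ 0.4421 -0.2751  0.074 ] [ 0.5253 -0.2011  0.0878]
```

View pics/cropcad.png

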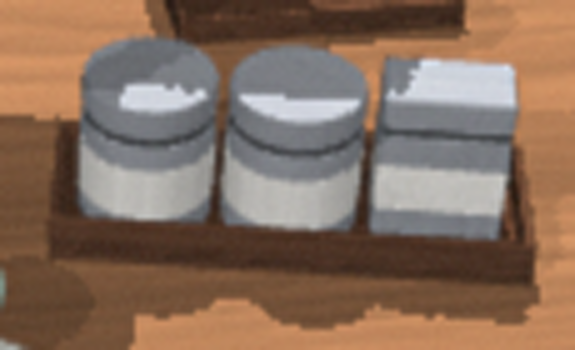

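View pics/croprack.png

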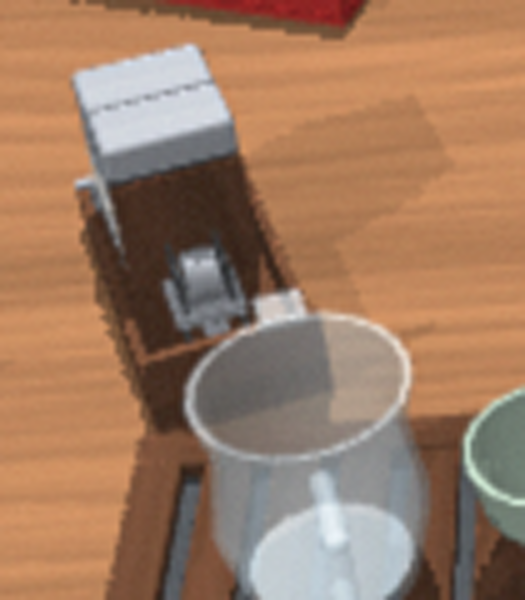

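Candidates: oblong tin in the large brown caddy (425,253); the two rack tins (180,250); caddy look-alikes: red (187,215), purple (450,198), small brown empty (398,224). I choose the tin at (425,253). The crop shows it as the rectangular-topped one at the +y end of the row, with canisters at (365,252) and (394,252).

```bash
python3 - <<'E'
from h import *
for n in ["scene","side"]:
    f=np.load(n+"0.npz");P=cloud(n,f["d"])
    z=P[...,2];
    m=(z>.077)&(z<.086)&(P[...,1]>.262)&(P[...,1]<.34)&(P[...,0]>.45)&(P[...,0]<.57)
    print(n,"tin",rect(P,m),np.median(z[m]))
    m=(z>.079)&(z<.088)&(P[...,1]>-.29)&(P[...,1]<-.19)&(P[...,0]>.42)&(P[...,0]<.54)
    print(n,"rack",rect(P,m),np.median(z[m]))
    # walls: caddy rim
    m=(z>.015)&(z<.026)&(P[...,1]>.09)&(P[...,1]<.36)&(P[...,0]>.45)&(P[...,0]<.59)
    print(n,"caddy rim",rect(P,m))
    for nm,b in {"pitch":(.55,.75,-.26,-.1),"all tray":(.6,.95,-.4,.4)}.items():
        m=(P[...,0]>b[0])&(P[...,0]<b[1])&(P[...,1]>b[2])&(P[...,1]<b[3])&(z>.06)&(z<.15);print(nm,m.sum(),np.nanmax(z[m]) if m.any() else 0, P[m][:,:2].min(0) if m.any() else 0,P[m][:,:2].max(0) if m.any() else 0)
E
```

```text
scene tin (235, ((530.6607055664062, 286.5025939941406), (53.6257438659668, 35.849430084228516), 77.97402954101562), array([0.533 , 0.2873])) 0.08024102673885597
scene rack (505, ((486.9527282714844, -235.53822326660156), (71.53225708007812, 55.905433654785156), 20.110069274902344), array([ 0.4895, -0.2353])) 0.0832100351606708
scene caddy rim (735, ((517.75390625, 223.53219604492188), (209.89578247070312, 80.88387298583984), 77.6326904296875), array([0.5432, 0.2213]))
pitch 1522 0.14986806707212624 [ 0.6768 -0.2193] [ 0.75   -0.1002]
all tray 25207 0.14988621886829562 [ 0.6768 -0.2221] [0.95 0.4 ]
side tin (87, ((527.51171875, 285.274169921875), (51.77578353881836, 35.747947692871094), 78.96537780761719), array([0.5255, 0.284 ])) 0.08023721652855799
side rack (495, ((483.5171203613281, -237.43124389648438), (71.27767181396484, 58.43384552001953), 20.246652603149414), array([ 0.4806, -0.2401])) 0.0829746243234458
side caddy rim (288, ((513.0369262695312, 221.6387939453125), (219.37521362304688, 76.4630355834961), 78.8451156616211), array([0.4884, 0.1436]))
pitch 1167 0.1499339245632465 [ 0.6714 -0.2249] [ 0.75   -0.1006]
all tray 6016 0.1499339245632465 [ 0.6714 -0.2255] [0.9482 0.3997]
```

```bash
python3 -m pendant '[[9,3.58,-0.57,0,0,0,0],[9,3.58,-0.57,0,0,0,0],[9,3.58,-0.57,0,0,0,0],[9,3.58,-0.57,0,0,0,0],[9,3.58,-0.57,0,0,0,0],[9,3.58,-0.57,0,0,0,0],[9,3.58,-0.57,0,0,0,0],[9,3.58,-0.57,0,0,0,0],[9,0,0,0,0,0,0.101],[9,0,0,0,0,0,0.101],[9,0,0,0,0,0,0],[9,0,0,0,0,0,0]]' 20; python3 - <<'E'
from h import *
p,P=look("w1");print(manip.sense()["ee_rot"])
z=P[...,2];print(np.histogram(z,bins=np.arange(-.005,.1,.005)))
E
```

```text
t: 1.15
tool_pos: [0.5292, 0.2863, 0.2142]
ee_rot: [[0.198, 0.98, -0.001], [0.98, -0.198, -0.0], [-0.0, -0.001, -1.0]]
ft_force: [-0.2, 0.1, 0.8]
gripper_width: 0.981
t 1.15 [0.5292 0.2863 0.2142]
[[ 0.1983  0.9801 -0.0005]
 [ 0.9801 -0.1983 -0.0002]
 [-0.0003 -0.0005 -1.    ]]
(array([ 60151, 116349,   6152,   3308,   3597,   2998,   1041,   1069,
         4172,   1698,    926,   1551,   1638,   6474,    795,    696,
         5476,   2567,    310,    274]), array([-0.005,  0.   ,  0.005,  0.01 ,  0.015,  0.02 ,  0.025,  0.03 ,
        0.035,  0.04 ,  0.045,  0.05 ,  0.055,  0.06 ,  0.065,  0.07 ,
        0.075,  0.08 ,  0.085,  0.09 ,  0.095]))
```

View pics/w1.png

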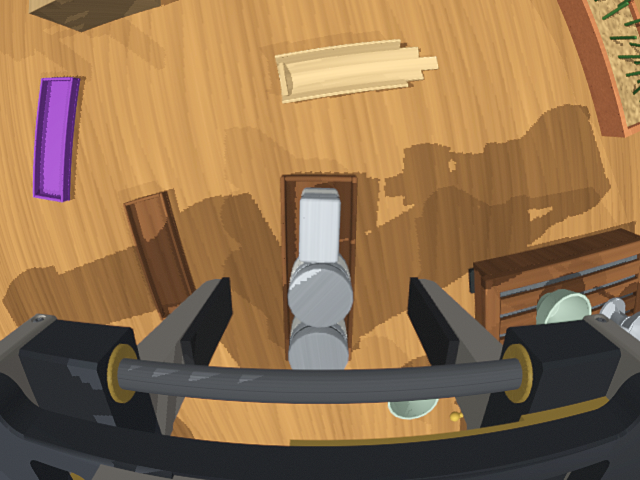

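The wrist view shows the tin top at about (320,228), with a canister below it at (320,295) and the open end of the caddy above it. The jaws are square to it.

```bash
python3 - <<'E'
from h import *
f=np.load("w1.npz");P=f["P"];s=manip.sense()
z=P[...,2];
v,u=np.mgrid[0:480,0:640]
m=(z>.077)&(z<.088)&(u>290)&(u<350)&(v>180)&(v<260)
print(rect(P,m),np.median(z[m]),u[m].min(),u[m].max(),v[m].min(),v[m].max())
T=(P-s["tool_pos"])@s["ee_rot"]
print("tin in tool",T[m].min(0),T[m].max(0), np.median(T[m],0))
m2=(z>.073)&(z<.08)&(u>285)&(u<360)&(v>262)&(v<330);print("can",T[m2].min(0),T[m2].max(0),np.median(z[m2]))
m3=(z>.016)&(z<.028)&(u>270)&(u<370)&(v>170)&(v<360);print("rim",rect(P,m3),T[m3].min(0),T[m3].max(0))
E
```

```text
(2491, ((529.2664794921875, 288.6097106933594), (53.273799896240234, 34.42667770385742), 77.04811096191406), array([0.5294, 0.2896])) 0.08108841188513158 299 340 198 259
tin in tool [-0.0246 -0.0178  0.1302] [0.0292 0.0171 0.1373] [ 0.0036 -0.0005  0.1332]
can [-0.0923 -0.0298  0.135 ] [-0.0329  0.0298  0.1413] 0.07698725231471047
rim (2150, ((515.3374633789062, 226.24905395507812), (208.28866577148438, 76.56049346923828), 78.38912200927734), array([0.5293, 0.2644])) [-0.1656 -0.0402  0.1864] [0.0429 0.0367 0.1983]
```

```bash
python3 -m pendant '[[9,0.15,-0.03,3,0,0,0],[9,0,0,3.5,0,0,0],[9,0,0,3.5,0,0,0],[9,0,0,3.5,0,0,0],[9,0,0,3,0,0,0],[9,0,0,1.4,0,0,0],[9,0,0,0.5,0,0,0],[6,0,0,0,0,0,0],[3,0,0,0,0,0,0],[3,0,0,0,0,0,0],[3,0,0,0,0,0,0],[3,0,0,0,0,0,0]]' 25
python3 - <<'E'
from h import *
look("w2")
E
```

```text
t: 2.2
tool_pos: [0.5305, 0.2883, 0.0322]
ee_rot: [[0.2, 0.98, 0.003], [0.98, -0.2, 0.001], [0.001, 0.002, -1.0]]
ft_force: [0.6, -1.1, -0.5]
gripper_width: 0.639
t 2.2 [0.5305 0.2883 0.0322]
```

View pics/w2.png

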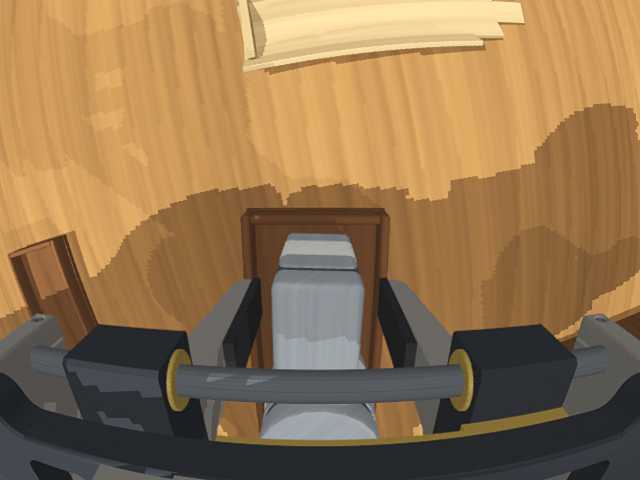

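The tin at (318,310) sits between the pads, which are still closing. I keep closing.

```bash
python3 -m pendant '[[3,0,0,0,0,0,0],[3,0,0,0,0,0,0],[3,0,0,0,0,0,0],[3,0,0,0,0,0,0],[3,0,0,0,0,0,0],[3,0,0,0,0,0,0],[3,0,0,0,0,0,0]]' 25
```

```text
t: 2.83
tool_pos: [0.5294, 0.288, 0.0307]
ee_rot: [[0.201, 0.98, -0.0], [0.98, -0.201, 0.0], [0.0, -0.0, -1.0]]
ft_force: [-0.5, -0.8, 1.1]
gripper_width: 0.371
```

```bash
python3 -m pendant '[[3,0,0,-1.5,0,0,0],[3,0,0,-3,0,0,0],[3,0,0,-4,0,0,0],[3,0,0,-4,0,0,0],[3,0,0,-0.8,0,0,0],[3,-2,-0.25,0,0,0,0],[3,-3.7,-0.25,0,0,0,0],[3,-3.7,-0.25,0,0,0,0],[3,-3.7,-0.25,0,0,0,0],[3,-3.7,-0.25,0,0,0,0],[3,-3.7,-0.25,0,0,0,0],[3,-3.7,-0.25,0,0,0,0]]' 25
python3 -m pendant '[[3,-3.7,-0.25,0,0,0,0],[3,-1.9,0,0,0,0,0],[3,0,0,0,0,0,0]]'; python3 -c "
from h import *
print(manip.sense()['qpos']);look('w3');p,d=manip.capture('side');cv2.imwrite('pics/s3.png',p[:,:,::-1])"
```

```text
t: 3.83
tool_pos: [0.4627, 0.053, 0.1631]
ee_rot: [[0.2, 0.98, -0.0], [0.98, -0.2, -0.0], [-0.0, -0.0, -1.0]]
ft_force: [0.4, -0.2, -1.4]
gripper_width: 0.374
t: 4.08
tool_pos: [0.4492, -0.003, 0.1632]
ee_rot: [[0.205, 0.979, -0.0], [0.979, -0.205, -0.001], [-0.001, -0.0, -1.0]]
ft_force: [0.5, 0.2, -0.4]
gripper_width: 0.372
[-15.8134  -7.4937 114.221   -0.0705  73.2756  -3.9669]
t 4.0833 [ 0.4492 -0.003   0.1632]
```

View pics/s3.png

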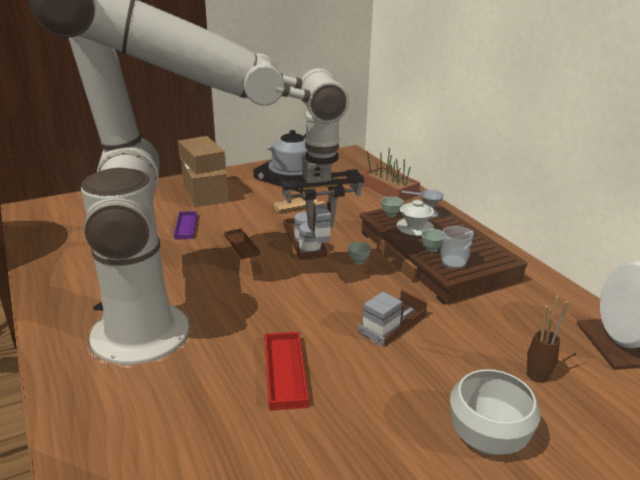

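Held upright above clear table, at side image (318,225). I set it down, open, rise and turn.

```bash
python3 -m pendant '[[3,0,0,3,0,0,0],[3,0,0,4,0,0,0],[3,0,0,3.6,0,0,0],[3,0,0,2,0,0,0],[3,0,0,0.7,0,0,0],[3,0,0,0.4,0,0,0],[3,0,0,0,0,0,0],[3.8,0,0,0,0,0,0],[4.6,0,0,0,0,0,0],[7,0,0,0,0,0,0],[9,0,0,0,0,0,0],[9,0,0,0,0,0,0]]'
python3 -m pendant '[[9,0,0,-1.5,0,0,0],[9,0,0,-3.5,0,0,0],[9,0,0,-4,0,0,0],[9,0,0,-3.5,0,0,0],[9,0,0,0,0,0,0.12],[9,0,0,0,0,0,0.12],[9,0,0,0,0,0,0.12],[9,0,0,0,0,0,0.12],[9,0,0,0,0,0,0.12],[9,0,0,0,0,0,0.12],[9,0,0,0,0,0,0.12],[9,0,0,0,0,0,0.12]]'
python3 -m pendant '[[9,0,0,0,0,0,0.12],[9,0,0,0,0,0,0.12],[9,0,0,0,0,0,0.12],[9,0,0,0,0,0,0.12],[9,0,0,0,0,0,0.12],[9,0,0,0,0,0,0],[9,0,0,0,0,0,0]]'
python3 -c "
from h import *
print(manip.sense()['qpos']);look('w4')
s=manip.sense();P=np.load('w4.npz')['P'];z=P[...,2];T=(P-s['tool_pos'])@s['ee_rot']
m=(z>.07)&(z<.082)&(abs(T[...,0])<.06)&(abs(T[...,1])<.06)
print(rect(P,m),np.median(z[m]),T[m].min(0),T[m].max(0))"
```

```text
t: 5.18
tool_pos: [0.4505, -0.0001, 0.0271]
ee_rot: [[0.201, 0.98, 0.001], [0.98, -0.201, -0.0], [-0.0, 0.001, -1.0]]
ft_force: [-0.3, -0.3, 0.9]
gripper_width: 0.677
t: 6.18
tool_pos: [0.45, -0.0001, 0.1517]
ee_rot: [[0.92, 0.392, 0.0], [0.392, -0.92, -0.0], [0.0, 0.0, -1.0]]
ft_force: [0.7, 0.1, -0.5]
gripper_width: 0.982
t: 6.77
tool_pos: [0.45, -0.0, 0.1517]
ee_rot: [[0.982, -0.187, 0.0], [-0.187, -0.982, -0.0], [0.0, -0.0, -1.0]]
ft_force: [-0.0, -0.6, 0.6]
gripper_width: 0.978
[-15.4595  -6.6338 114.8202   0.0026  71.8015  85.3094]
t 6.7667 [ 0.45   -0.      0.1517]
(3738, ((451.078125, -0.540802001953125), (56.339447021484375, 34.57807540893555), 77.13209533691406), array([ 0.4529, -0.0005])) 0.07633480508510401 [-0.0165 -0.0276  0.0728] [0.0191 0.0288 0.0816]
```

View pics/w4.png

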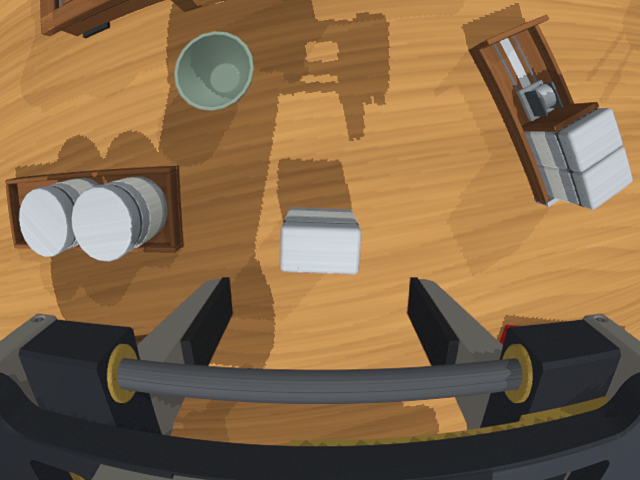

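The tin stands at (320,247), square and centred between the open fingers (rack at (550,130), canisters undisturbed at (95,220)). I regrasp it by the narrow sides.

```bash
python3 -m pendant '[[9,0.1,0,2,0,0,0.02],[9,0,0,3.5,0,0,0],[9,0,0,3.5,0,0,0],[9,0,0,2.2,0,0,0],[9,0,0,1,0,0,0],[9,0,0,0.55,0,0,0],[5.2,0,0,0,0,0,0],[5.2,0,0,0,0,0,0],[5.2,0,0,0,0,0,0],[5.2,0,0,0,0,0,0],[5.2,0,0,0,0,0,0],[5.2,0,0,0,0,0,0]]' 30
python3 -m pendant '[[5.2,0,0,0,0,0,0],[5.2,0,0,0,0,0,0],[5.2,0,0,0,0,0,0],[5.2,0,0,-1,0,0,0],[5.2,0,0,-3,0,0,0],[5.2,0,0,-4,0,0,0],[5.2,0,0,-4,0,0,0],[5.2,0,0,-2,0,0,0],[5.2,0,0,0,0,0,0],[5.2,0,0,0,0,0,0]]' 30
python3 -c "
from h import *
look('w5');p,d=manip.capture('side');np.savez('s5',d=d,p=p);cv2.imwrite('pics/s5.png',p[:,:,::-1])
p,d=manip.capture('scene');np.savez('c5',d=d,p=p);cv2.imwrite('pics/c5.png',p[:,:,::-1])
"
```

```text
t: 7.82
tool_pos: [0.4518, -0.0004, 0.025]
ee_rot: [[0.978, -0.21, 0.002], [-0.21, -0.978, -0.001], [0.002, 0.0, -1.0]]
ft_force: [-1.1, -0.4, 5.0]
gripper_width: 0.61
t: 8.65
tool_pos: [0.4516, -0.0003, 0.1652]
ee_rot: [[0.978, -0.21, 0.003], [-0.21, -0.978, -0.001], [0.003, 0.0, -1.0]]
ft_force: [-0.8, 0.1, -0.6]
gripper_width: 0.609
t 8.65 [ 0.4516 -0.0003  0.1652]
```

View pics/w5.png

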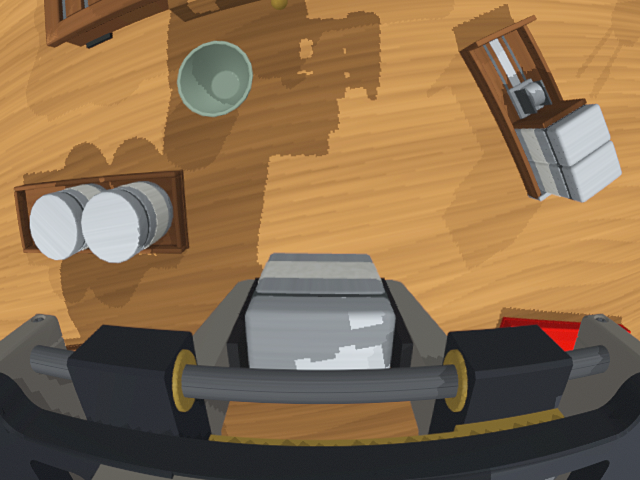

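View pics/s5.png

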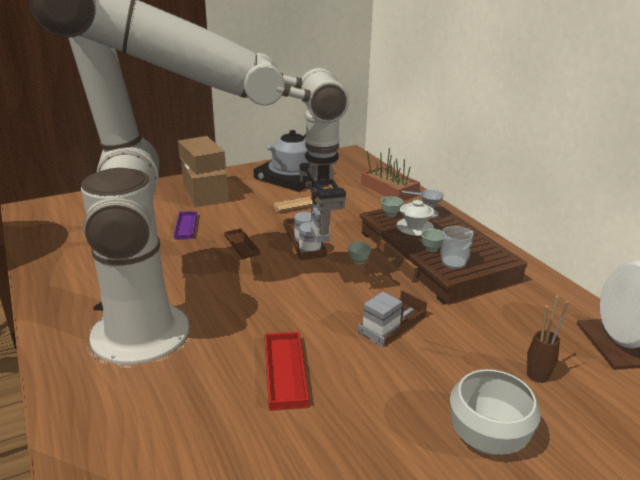

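Tin held by the narrow sides, upright. Next I go to the front of the rack, staying high, turn to its yaw and measure.

```bash
python3 -m pendant '[[5.2,0.38,2.5,0,0,0,0],[5.2,0.38,3.9,0,0,0,0],[5.2,0.38,3.9,0,0,0,0],[5.2,0.38,3.9,0,0,0,0],[5.2,0.38,3.9,0,0,0,0],[5.2,0.38,3.9,0,0,0,0],[5.2,0.36,3.9,0,0,0,0],[5.2,0,0,0,0,0,-0.112],[5.2,0,0,0,0,0,-0.112],[5.2,0,0,0,0,0,-0.112],[5.2,0,0,0,0,0,-0.112],[5.2,0,0,0,0,0,-0.112]]' 30
python3 -m pendant '[[5.2,0,0,0,0,0,0],[5.2,0,0,0,0,0,0]]'
python3 -c "
from h import *
look('w6');p,d=manip.capture('side');np.savez('s6',d=d,p=p);cv2.imwrite('pics/s6.png',cv2.resize(p[240:360,320:460],None,fx=5,fy=5)[:,:,::-1])
s=manip.sense();P=np.load('w6.npz')['P'];z=P[...,2];T=(P-s['tool_pos'])@s['ee_rot']
print(s['qpos'])
m=(z>.079)&(z<.09)&(P[...,1]<-.15)&(P[...,0]>.42)&(P[...,0]<.56)
print('tops',rect(P,m),np.median(z[m]),T[m].min(0),T[m].max(0))
"
```

```text
t: 9.8
tool_pos: [0.4214, -0.2581, 0.1618]
ee_rot: [[0.938, 0.347, -0.003], [0.347, -0.938, 0.003], [-0.002, -0.004, -1.0]]
ft_force: [-0.0, -0.5, -0.5]
gripper_width: 0.611
t: 9.97
tool_pos: [0.4217, -0.2583, 0.1625]
ee_rot: [[0.941, 0.339, -0.002], [0.339, -0.941, 0.002], [-0.001, -0.003, -1.0]]
ft_force: [0.3, -0.4, -1.1]
gripper_width: 0.609
t 9.9667 [ 0.4217 -0.2583  0.1625]
[-45.505   -0.1756 107.3027  -0.0025  72.9818  24.6541]
tops (9359, ((497.7196960449219, -410.438232421875), (423.00286865234375, 107.96454620361328), 89.50704193115234), array([ 0.4867, -0.2392])) 0.08429258819022023 [-0.1036 -0.0284  0.0727] [0.1009 0.3486 0.0837]
```

View pics/w6.png

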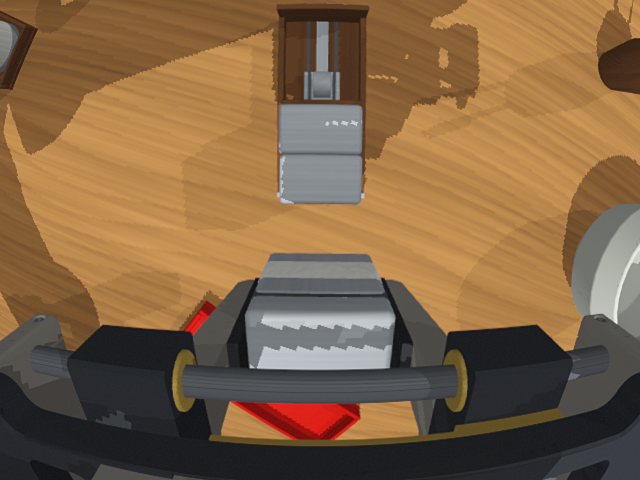

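View pics/s6.png

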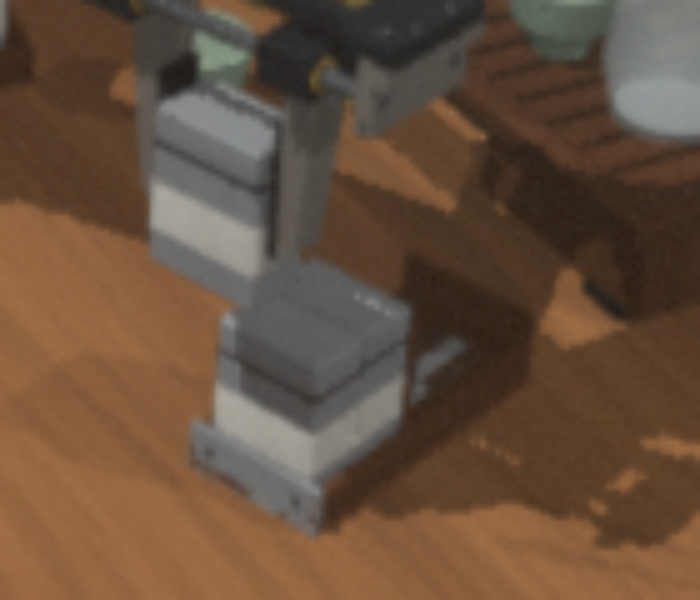

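```bash
python3 -c "
from h import *
s=manip.sense();f=np.load('w6.npz');P=f['P'];z=P[...,2];T=(P-s['tool_pos'])@s['ee_rot']
v,u=np.mgrid[0:480,0:640]
b=(u>265)&(u<380)&(v>60)&(v<215)
m=b&(z>.081)&(z<.09)
print('tops',rect(T,m),np.median(z[m]))
q=T[m];
for lo,hi in [(0,50)]:
  for c in [0,1]: print(np.percentile(q[:,c],[0,1,2,50,98,99,100]))
print('plane',np.linalg.lstsq(np.c_[q[:,:2],np.ones(len(q))],q[:,2],rcond=None)[0])
m=(u>265)&(u<380)&(v<215)&(z>.016)&(z<.028);q=T[m]
print('fences',len(q))
for x0 in np.arange(.05,.24,.02):
  k=q[(abs(q[:,0]-x0)<.01)]
  if len(k)>3: print(x0,len(k),k[:,1].min(),k[:,1].max())
m=(u>235)&(u<405)&(v>250)&(v<370)&(z>.1);q=T[m]
print('held',np.histogram(q[:,2],bins=12))
k=q[(q[:,2]<q[:,2].min()+.1)]
m=(u>255)&(u<385)&(v>296)&(v<360);q=T[m];print('held top',np.percentile(q,[1,50,99],axis=0))
m=(u>275)&(u<370)&(v>262)&(v<288);q=T[m];print('held +x face',np.percentile(q,[1,50,99],axis=0), np.linalg.lstsq(np.c_[q[:,1:],np.ones(len(q))],q[:,0],rcond=None)[0])
cv2.imwrite('pics/w6c.png',cv2.resize(f['p'][0:300,220:420],None,fx=3,fy=3)[:600,:,::-1] if 0 else cv2.resize(f['p'][60:220,240:400],None,fx=3.7,fy=3.7,interpolation=2)[:,:,::-1])
"
```

```text
tops (8129, ((67.06269836425781, -0.12290763854980469), (56.49567413330078, 67.65165710449219), 89.90747833251953), array([ 0.0676, -0.0002])) 0.08429524830915001
[0.0332 0.0343 0.0351 0.0676 0.0992 0.0999 0.1009]
[-0.0284 -0.0273 -0.0266 -0.0002  0.0263  0.027   0.0281]
plane [-0.0001  0.0011  0.0789]
fences 2082
0.05 90 -0.036232416571677584 0.036538463948730726
0.07 121 -0.03624423531341224 0.03707125087549048
0.09000000000000001 103 -0.03596343244088094 0.03709754098661588
0.11000000000000001 326 -0.03599952343414743 0.03700197153227648
0.13 393 -0.035008066698143075 0.037784931074765944
0.15000000000000002 303 -0.03516755152894667 0.0380206496272625
0.17000000000000004 280 -0.03542026222399085 0.03825693422100877
0.19 399 -0.03458744427325738 0.03853627485821293
held (array([ 241,    0,    0,  258, 7975, 2961, 1635, 1450, 1365, 1020,  675,
        481]), array([-0.1023, -0.0918, -0.0812, -0.0707, -0.0602, -0.0497, -0.0391,
       -0.0286, -0.0181, -0.0076,  0.003 ,  0.0135,  0.024 ]))
held top [[nan nan nan]
 [nan nan nan]
 [nan nan nan]]
 ** On entry to DLASCL parameter number 
[... 188 characters left out ...]
62)&(v<288);q=T[m];print('held +x face',np.percentile(q,[1,50,99],axis=0), np.linalg.lstsq(np.c_[q[:,1:],np.ones(len(q))],q[:,0],rcond=None)[0])
                                                                                                     ~~~~~~~~~~~~~~~^^^^^^^^^^^^^^^^^^^^^^^^^^^^^^^^^^^^^^^^^^^^^^^^^^
    x, resids, rank, s = _umath_linalg.lstsq(a, b, rcond,
                         ~~~~~~~~~~~~~~~~~~~^^^^^^^^^^^^^
                                             signature=signature)
                                             ^^^^^^^^^^^^^^^^^^^^
    raise LinAlgError("SVD did not converge in Linear Least Squares")
numpy.linalg.LinAlgError: SVD did not converge in Linear Least Squares
```

```bash
python3 -c "
from h import *
s=manip.sense();f=np.load('w6.npz');P=f['P'];z=P[...,2];T=(P-s['tool_pos'])@s['ee_rot']
v,u=np.mgrid[0:480,0:640]
g=np.isfinite(T[...,0])
m=g&(u>255)&(u<385)&(v>290)&(v<368)&(T[...,2]<-.045)&(T[...,2]>-.07);q=T[m];print('held top',len(q),np.percentile(q,[0,1,50,99,100],axis=0))
m=g&(u>275)&(u<370)&(v>262)&(v<288);q=T[m];print('held +x face',len(q),np.percentile(q,[1,50,99],axis=0)); print(np.linalg.lstsq(np.c_[q[:,1:],np.ones(len(q))],q[:,0],rcond=None)[0])
print(T[255:300:5,320]);print(T[300:370:8,320])
m=g&(u>265)&(u<380)&(v<215)&(z>.017)&(z<.027)&(T[...,0]>.04);q=T[m]
for sg in (1,-1):
  k=q[(sg*q[:,1]>.031)&(sg*q[:,1]<.045)];print(sg,len(k),np.polyfit(k[:,0],k[:,1],1))
cv2.imwrite('pics/w6c.png',cv2.resize(f['p'][60:220,240:400],None,fx=3.7,fy=3.7,interpolation=2)[:,:,::-1])
"
```

```text
held top 7878 [[-0.0086 -0.0248 -0.0529]
 [-0.0075 -0.0235 -0.0518]
 [ 0.0061  0.     -0.0505]
 [ 0.0164  0.0236 -0.0456]
 [ 0.0173  0.0249 -0.045 ]]
held +x face 2344 [[ 0.0154 -0.0202 -0.0271]
 [ 0.0161  0.0013 -0.0124]
 [ 0.0168  0.0227  0.0046]]
[-0.0122  0.0008  0.0161]
[[ 0.0158 -0.0001  0.0189]
 [ 0.0161 -0.0001  0.0095]
 [ 0.0159 -0.0001  0.0024]
 [ 0.0164 -0.     -0.0062]
 [ 0.016  -0.     -0.0117]
 [ 0.0161 -0.     -0.0182]
 [ 0.0165  0.     -0.025 ]
 [ 0.0158  0.     -0.0287]
 [ 0.0156  0.     -0.0334]]
[[ 0.0166  0.     -0.0404]
 [ 0.0163  0.     -0.0468]
 [ 0.0138  0.     -0.0484]
 [ 0.0117  0.     -0.0507]
 [ 0.0082  0.     -0.0505]
 [ 0.0049  0.0001 -0.0506]
 [ 0.001   0.     -0.0501]
 [-0.0022  0.0001 -0.0506]
 [-0.0054  0.0001 -0.0515]]
1 806 [-0.0039  0.0355]
-1 570 [ 0.0204 -0.0363]
```

View pics/w6c.png

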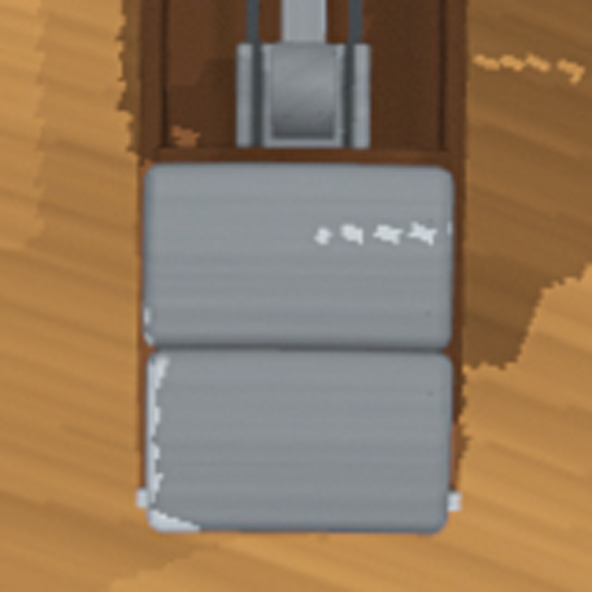

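Held tin: its +x face is at tool x 16 mm, and its underside 25.5 mm beyond the TCP. The front tin's face is 17 mm ahead, and lateral offset is about 0. I lower in front of the lip, then press back in steps.

```bash
python3 -m pendant '[[5.2,0,0,2,0,0,0],[5.2,0,0,3,0,0,0],[5.2,0,0,3,0,0,0],[5.2,0,0,2,0,0,0],[5.2,0,0,0.8,0,0,0],[5.2,0,0,0,0,0,0],[5.2,0,0,0,0,0,0]]' 30
python3 -m pendant '[[5.2,0.5,0,0,0,0,0],[5.2,0.5,0,0,0,0,0],[5.2,0.5,0,0,0,0,0],[5.2,0.5,0,0,0,0,0],[5.2,0.5,0,0,0,0,0],[5.2,0.5,0,0,0,0,0],[5.2,0,0,0,0,0,0],[5.2,0,0,0,0,0,0]]'
python3 -c "
from h import *
look('w7');p,d=manip.capture('side');np.savez('s7',d=d,p=p);cv2.imwrite('pics/s7.png',cv2.resize(p[240:360,320:460],None,fx=5,fy=5)[:,:,::-1])"
```

```text
t: 10.65
tool_pos: [0.4228, -0.2593, 0.0566]
ee_rot: [[0.94, 0.341, 0.0], [0.341, -0.94, -0.0], [0.0, 0.0, -1.0]]
ft_force: [0.2, -0.2, -0.1]
gripper_width: 0.606
t: 11.32
tool_pos: [0.4512, -0.2497, 0.057]
ee_rot: [[0.94, 0.342, -0.0], [0.342, -0.94, -0.002], [-0.001, 0.002, -1.0]]
ft_force: [-3.8, -2.9, 2.1]
gripper_width: 0.608
t 11.3167 [ 0.4512 -0.2497  0.057 ]
```

View pics/s7.png

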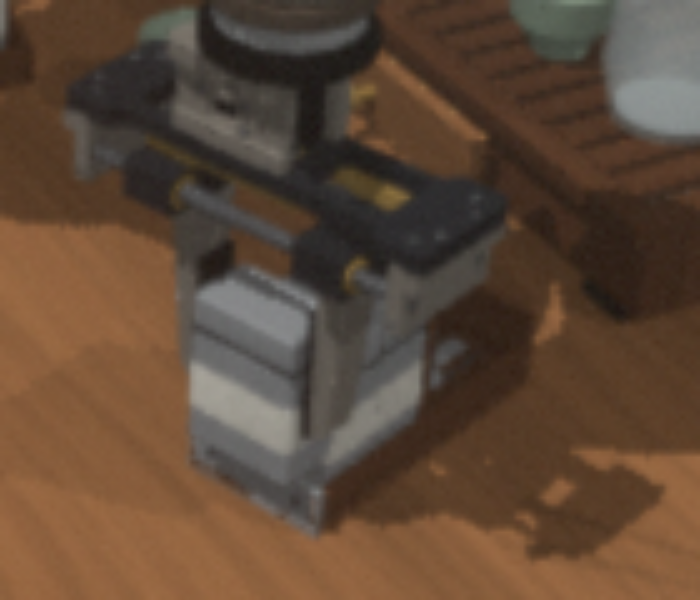

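View pics/w7.png

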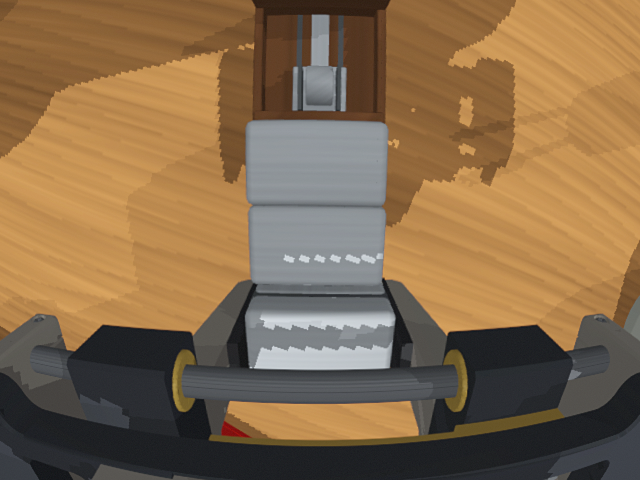

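Held tin's +x face bears on the row, and the row is moving back squarely with the force near 5 N. I press on 25 mm.

```bash
python3 -m pendant '[[5.2,0.5,0,0,0,0,0],[5.2,0.5,0,0,0,0,0],[5.2,0.5,0,0,0,0,0],[5.2,0.5,0,0,0,0,0],[5.2,0.5,0,0,0,0,0],[5.2,0,0,0,0,0,0],[5.2,0,0,0,0,0,0]]'
python3 -c "
from h import *
look('w8');p,d=manip.capture('side');np.savez('s8',d=d,p=p);cv2.imwrite('pics/s8.png',cv2.resize(p[240:360,320:460],None,fx=5,fy=5)[:,:,::-1])
s=manip.sense();f=np.load('w8.npz');P=f['P'];z=P[...,2];T=(P-s['tool_pos'])@s['ee_rot']
s6=np.array([.4217,-.2583]);print(s['tool_pos'],s['ft_force'],(s['tool_pos'][:2]-s6)@s['ee_rot'][:2,:2])
v,u=np.mgrid[0:480,0:640];g=np.isfinite(z)
m=g&(u>235)&(u<400)&(v>60)&(v<295)&(z>.079)&(z<.09)&(T[...,0]>.0165)
print('tops',rect(T,m)); q=T[m];print(q.min(0),q.max(0))
m=g&(u>275)&(u<370)&(v>288)&(v<300);print(np.median(T[m],0))
"
```

```text
t: 12.0
tool_pos: [0.4741, -0.2413, 0.0566]
ee_rot: [[0.94, 0.342, -0.001], [0.342, -0.94, -0.002], [-0.001, 0.002, -1.0]]
ft_force: [-4.3, -4.5, 2.5]
gripper_width: 0.611
t 12.0 [ 0.4741 -0.2413  0.0566]
[ 0.4741 -0.2413  0.0566] [-5.0734 -4.2412  1.1441] [0.0551 0.0019]
tops (22864, ((50.492881774902344, -0.9446372985839844), (68.14949798583984, 56.44765853881836), 0.2208750694990158), array([ 0.0525, -0.0009]))
[ 0.0165 -0.0292 -0.032 ] [ 0.0846  0.0274 -0.0234]
[ 0.0158  0.0015 -0.0323]
```

View pics/s8.png

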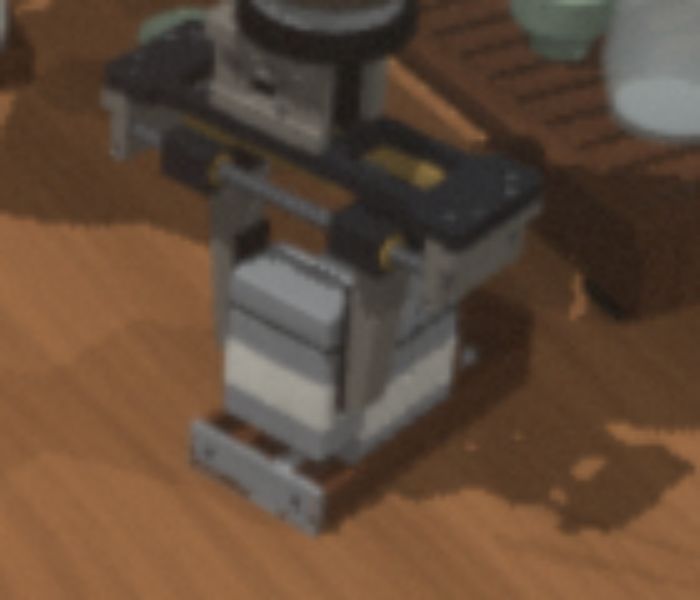

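View pics/w8.png

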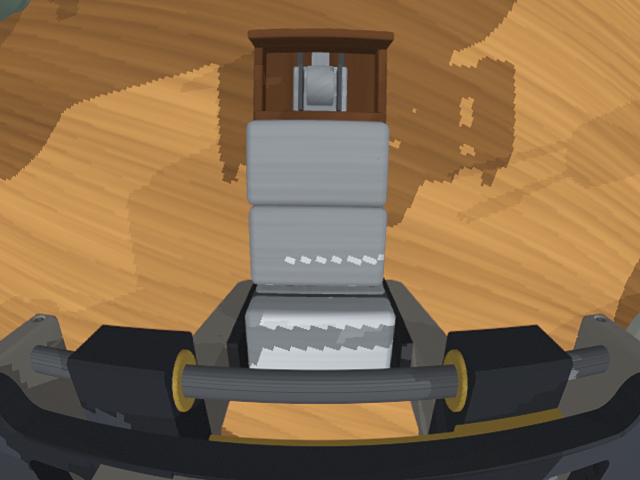

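```bash
python3 -c "
from h import *
s=manip.sense();R=s['ee_rot'];o=s['tool_pos']
P=cloud('side',np.load('s8.npz')['d']);T=(P-o)@R;z=P[...,2]
g=np.isfinite(z)&(abs(T[...,1])<.027)
m=g&(z>.045)&(z<.08)&(T[...,0]>-.05)&(T[...,0]<0.0);q=T[m];print('front face',len(q),np.percentile(q[:,0],[2,25,50,75]))
for zz in (.036,.05,.06,.07,.08):
  k=T[g&(abs(z-zz)<.004)&(T[...,0]>-.05)&(T[...,0]<.0)];print(zz,len(k),np.percentile(k[:,0],[5,50,95]) if len(k) else '')
m=g&(z>.006)&(z<.0265)&(T[...,0]>-.06)&(T[...,0]<-.012);q=P[m];t=T[m]
for zz in np.arange(.008,.028,.003):
  k=t[abs(q[:,2]-zz)<.0015];print('lip',zz,len(k),np.percentile(k[:,0],[5,50,95]) if len(k) else '')
P=np.load('w8.npz')['P'];T=(P-o)@R;z=P[...,2]
m=np.isfinite(z)&(z>.017)&(z<.027)&(T[...,0]>.09)&(T[...,0]<.125)&(abs(T[...,1])<.05);q=T[m]
print('fence y',q[:,1].min(),q[:,1].max(),np.histogram(q[:,1],bins=np.arange(-.045,.046,.005)))
"
```

```text
front face 265 [-0.0213 -0.0193 -0.018  -0.0168]
0.036 49 [-0.0198 -0.0179 -0.0124]
0.05 58 [-0.0201 -0.0179 -0.0148]
0.06 63 [-0.0207 -0.0178 -0.0136]
0.07 60 [-0.0209 -0.0178 -0.0143]
0.08 62 [-0.0211 -0.0183 -0.015 ]
lip 0.008 19 [-0.0281 -0.0256 -0.0231]
lip 0.011 21 [-0.0278 -0.0266 -0.0239]
lip 0.013999999999999999 24 [-0.0287 -0.0261 -0.0233]
lip 0.016999999999999998 20 [-0.0275 -0.0255 -0.0229]
lip 0.019999999999999997 24 [-0.0277 -0.0255 -0.0229]
lip 0.022999999999999996 27 [-0.0281 -0.0256 -0.0219]
lip 0.025999999999999995 9 [-0.0292 -0.0265 -0.0242]
fence y -0.03668140058477313 0.036727877115677564 (array([  0, 132, 434,   0,   0,   0,   8,  41,   2,   8,  44,  11,   0,
         0,   0, 431, 157,   0]), array([-0.045, -0.04 , -0.035, -0.03 , -0.025, -0.02 , -0.015, -0.01 ,
       -0.005, -0.   ,  0.005,  0.01 ,  0.015,  0.02 ,  0.025,  0.03 ,
        0.035,  0.04 ,  0.045]))
```

Fence centre is 0 mm off. The tin's front face is 3.8 mm inside the lip's inner face, as wanted. Lowering.

```bash
python3 -m pendant '[[5.2,0,0,0.4,0,0,0],[5.2,0,0,0.4,0,0,0],[5.2,0,0,0.4,0,0,0],[5.2,0,0,0.4,0,0,0],[5.2,0,0,0.3,0,0,0],[5.2,0,0,0.2,0,0,0],[5.2,0,0,0,0,0,0],[5.2,0,0,0,0,0,0]]'
python3 -c "
from h import *
for i in range(3):
  look('w9');p,d=manip.capture('side')
  s=manip.sense();print(s['tool_pos'],s['ft_force'])
np.savez('s9',d=d,p=p);cv2.imwrite('pics/s9.png',cv2.resize(p[240:360,320:460],None,fx=5,fy=5)[:,:,::-1])"
```

```text
t: 12.77
tool_pos: [0.4733, -0.2401, 0.0347]
ee_rot: [[0.94, 0.342, -0.002], [0.342, -0.94, 0.0], [-0.002, -0.001, -1.0]]
ft_force: [-4.7, -3.8, 0.4]
gripper_width: 0.61
t 12.7667 [ 0.4733 -0.2401  0.0347]
[ 0.4732 -0.2402  0.0347] [-4.8935 -3.1722 -0.4806]
t 12.8667 [ 0.4732 -0.2402  0.0347]
[ 0.4733 -0.2401  0.0347] [-4.7469 -2.5786 -0.8704]
t 12.9667 [ 0.4733 -0.2401  0.0347]
[ 0.4732 -0.2402  0.0347] [-5.0942 -3.5535 -1.0314]
```

View pics/s9.png

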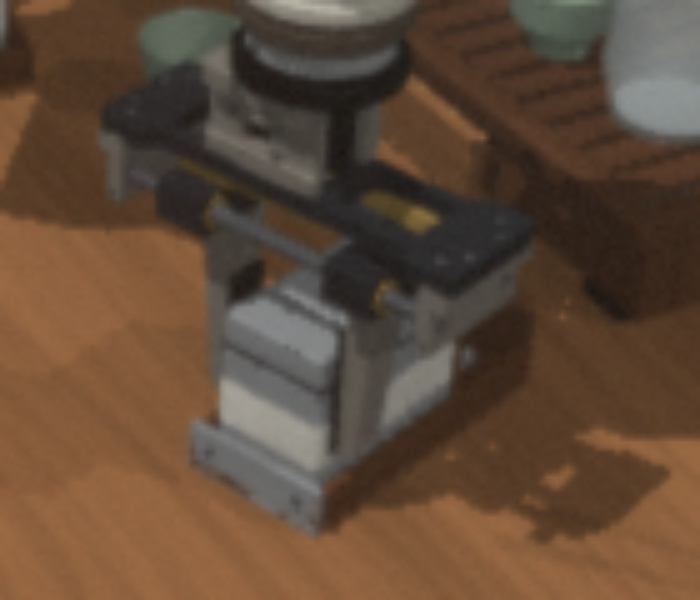

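View pics/w9.png

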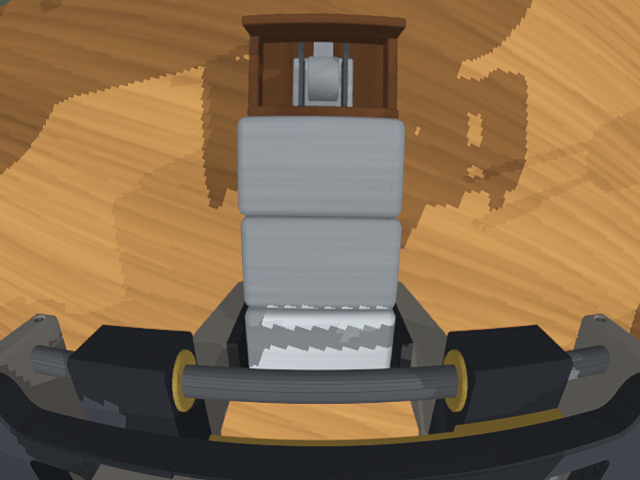

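The tin is behind the lip and its top is nearly level with the others. I make the last millimetre of descent, then ease back towards the lip.

```bash
python3 -m pendant '[[5.2,0,0,0.1,0,0,0],[5.2,0,0,0.1,0,0,0],[5.2,0,0,0,0,0,0]]'; python3 -m pendant '[[5.2,-0.2,0,0,0,0,0],[5.2,-0.15,0,0,0,0,0],[5.2,0,0,0,0,0,0],[5.2,0,0,0,0,0,0]]'
python3 -c "
from h import *
s=manip.sense();look('w10')
P=np.load('w10.npz')['P'];z=P[...,2];T=(P-s['tool_pos'])@s['ee_rot']
v,u=np.mgrid[0:480,0:640];g=np.isfinite(z)
for n,a in {'held':(260,380,315,365),'front':(260,380,240,295),'back':(260,380,130,205)}.items():
  m=g&(u>a[0])&(u<a[1])&(v>a[2])&(v<a[3])&(z>.06);print(n,np.median(z[m]))
"
```

```text
t: 13.32
tool_pos: [0.4733, -0.2403, 0.0331]
ee_rot: [[0.94, 0.342, -0.002], [0.342, -0.94, -0.0], [-0.002, -0.001, -1.0]]
ft_force: [-7.1, -3.3, 3.4]
gripper_width: 0.611
t: 13.65
tool_pos: [0.4702, -0.2414, 0.0331]
ee_rot: [[0.94, 0.342, -0.002], [0.342, -0.94, 0.0], [-0.001, -0.001, -1.0]]
ft_force: [-5.8, -2.3, 2.4]
gripper_width: 0.61
t 13.65 [ 0.4702 -0.2414  0.0331]
held 0.08435637599683866
front 0.08441599925710738
back 0.08438618338885233
```

All three tops are level at 84.4 mm, so the tin is on the floor. I release in stages, then rise.

```bash
python3 -m pendant '[[5.7,0,0,0,0,0,0],[6,0,0,0,0,0,0],[6.5,0,0,0,0,0,0],[7.5,0,0,0,0,0,0],[7.5,0,0,0,0,0,0],[7.5,0,0,0,0,0,0]]'; python3 -m pendant '[[7.5,0,0,-1,0,0,0],[7.5,0,0,-2,0,0,0],[7.5,0,0,-3,0,0,0],[7.5,0,0,-4,0,0,0],[7.5,0,0,-4,0,0,0],[7.5,0,0,0,0,0,0],[7.5,0,0,0,0,0,0]]'
python3 -c "
from h import *
s=manip.sense();look('w11')
P=np.load('w11.npz')['P'];z=P[...,2];T=(P-s['tool_pos'])@s['ee_rot']
g=np.isfinite(z)&(z>.079)&(z<.09)&(abs(T[...,1])<.04)&(T[...,0]>-.05)&(T[...,0]<.12)
print('row',rect(P,g),rect(T,g),np.median(z[g]));q=T[g];
for x0 in np.arange(-.02,.09,.01):
  k=q[abs(q[:,0]-x0)<.005];print(round(x0,2),k[:,1].min(),k[:,1].max(),np.median(k[:,2])) if len(k) else 0
for n in ('side','scene'):
  p,d=manip.capture(n);np.savez(n+'11',d=d,p=p);cv2.imwrite('pics/%s11.png'%n,p[:,:,::-1])
p=np.load('side11.npz')['p'];cv2.imwrite('pics/side11c.png',cv2.resize(p[240:360,320:460],None,fx=5,fy=5)[:,:,::-1])
"
```

```text
t: 14.2
tool_pos: [0.4711, -0.2413, 0.0331]
ee_rot: [[0.94, 0.342, 0.0], [0.342, -0.94, 0.0], [0.0, 0.0, -1.0]]
ft_force: [0.5, 0.5, 1.2]
gripper_width: 0.815
t: 14.78
tool_pos: [0.4727, -0.2428, 0.177]
ee_rot: [[0.94, 0.342, 0.006], [0.342, -0.94, -0.005], [0.004, 0.006, -1.0]]
ft_force: [-0.0, 1.1, -0.4]
gripper_width: 0.816
t 14.7833 [ 0.4727 -0.2428  0.177 ]
row (10450, ((501.09423828125, -230.1226043701172), (102.02299499511719, 56.63655090332031), 19.440336227416992), array([ 0.5034, -0.2294])) (10450, ((30.66217803955078, -2.8068809509277344), (102.01693725585938, 56.63431167602539), 0.5493266582489014), array([ 0.0331, -0.0027])) 0.08427886410013008
-0.02 -0.030886264470957714 0.024497075876305913 0.09272091671811919
-0.01 -0.03132596967092487 0.025155522393183572 0.09259529413783987
0.0 -0.03119430356621713 0.025058809039313634 0.0926187005901851
0.01 -0.030940696336215445 0.02462216584686549 0.09298052698577466
0.02 -0.030491105698520187 0.025207505728751682 0.09273664806755602
0.03 -0.031086043131908065 0.024977080606125322 0.09267777519753503
0.04 -0.030977245651787437 0.025606437668301486 0.09272198656410349
0.05 -0.030774799869612728 0.025323123512627718 0.09322791592513735
0.06 -0.03057961812825128 0.02527673073078327 0.09276338244150797
0.07 -0.03039040185012197 0.025115018971055197 0.0929359090340621
0.08 -0.0302758204967815 0.025108586829166443 0.0930983300959258
```

View pics/w11.png

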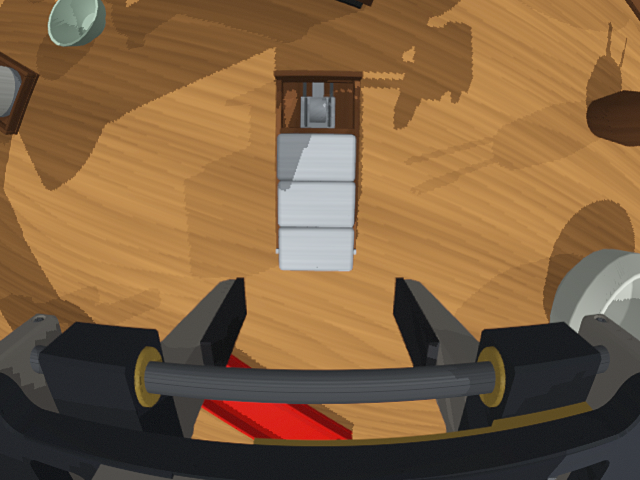

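View pics/side11c.png

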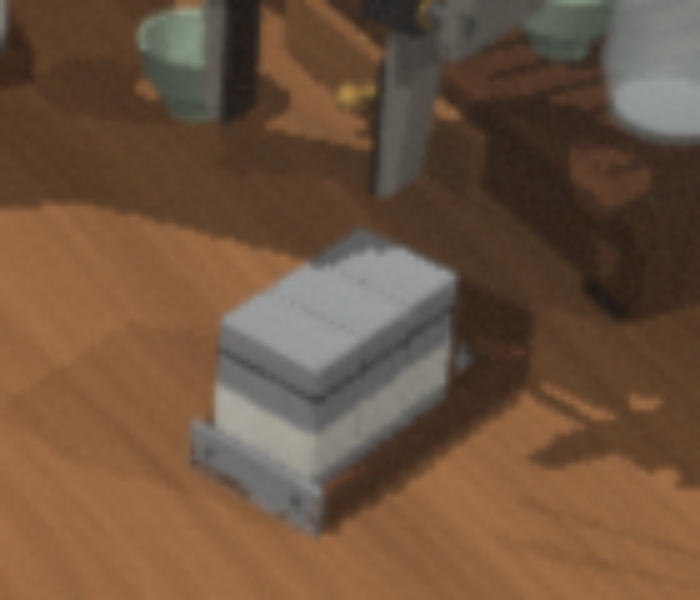

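View pics/scene11.png

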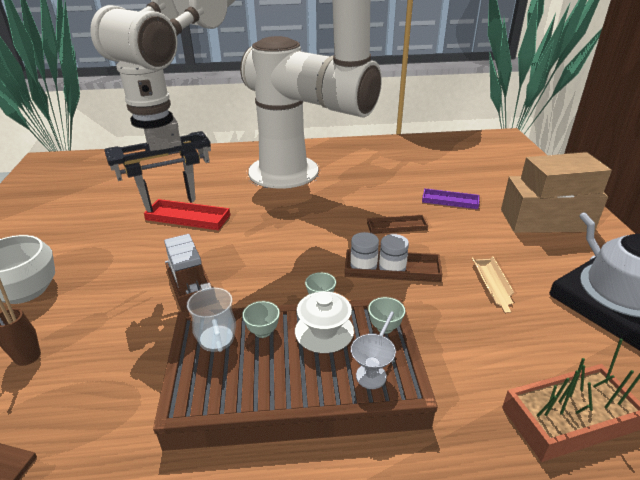

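Three tins stand in the rack as one 102 × 56 mm block. The new one is against the lip, all tops are level, and the gripper is clear. The other objects are where they were.

```bash
python3 -m pendant '[[7.5,0,0,0,0,0,0],[7.5,0,0,0,0,0,0],[7.5,0,0,0,0,0,0],[7.5,0,0,0,0,0,0]]'; python3 -c "
from rig import manip
print(manip.finish_job())"
```

```text
t: 15.27
tool_pos: [0.4706, -0.2411, 0.1723]
ee_rot: [[0.94, 0.342, -0.001], [0.342, -0.94, 0.001], [-0.001, -0.001, -1.0]]
ft_force: [-0.4, 0.1, 0.4]
gripper_width: 0.813
the job is handed in; nothing more can be done
None
```

The tea tin is loaded as the third tin in the rack, and I handed the job in at about 15.3 s. I lifted it from the caddy across its thickness and set it upright on the clear table. I then regrasped it by its narrow sides, pressed the row back about 38 mm with it, lowered it behind the lip and released it.

**Last checks:**
- **Row:** from above, the three tins form one 102 × 57 mm block with straight edges, and all tops are level at about 84 mm.
- **Lip and gripper:** the new tin's front is against the lip, and the gripper was clear, with about 0 N on the wrist.
- **Rest of the scene:** in the final scene picture the canisters, cups, gaiwan, pitcher and scoop looked unmoved. I judged that by eye and did not measure it.

**Readings that disagreed:**
- **Tool position:** readings wandered by 1–3 mm.
- **Rack direction:** estimates differed by about 1°, and the last one put the row 0.5° off the tool. I did not correct for this, as the spring squares the row against the lip.
- **Sideways force:** there was about 2 N while pressing the row back, but the tin was centred between the fences. It was gone once I let go.

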